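# Roll the wheel crate into the bay and snap its hub cap on

### The job

Push the crate with the barrow wheel along the rollers until it stands fully home against the bay's end stop, then fit the round hub cap (the one with a closed top) on the wheel's axle stud and press it straight down until it snaps on. Keep pressing after the click so that the cap squeezes the rubber seal flat on the shoulder, and finish while still holding it pressed down firmly (its sealant is setting: do not let up or let go at the end). Leave the other things on the bench where they are.

Things in the scene. Friction and masses are not known exactly. Their poses are not given: they have to be found in the camera images.
- track: roller track fixed to the bench, 400 mm long, 152 mm wide over its rails. Origin at its middle, on the bench; its x axis points along the track the way the crate must travel, z up. Nine free-turning steel rollers lie across it, 42 mm apart, tops 32 mm above the bench. Side rails 128 mm apart inside, tops 50 mm above the bench. Its -x end is open, the station bay is at its +x end
- bay (a point): where the centre of the crate's underside is when the crate is fully home against the end stop: x = 100 mm in the track's frame, at roller top height. The bay has wooden cheeks on the rails (x 35 to 185 mm, tops 70 mm above the bench) and a wooden end stop 152 mm wide, 20 mm thick, 70 mm high, its face at x = 170 mm
- crate: shallow open wooden crate, 140 mm long (its x, the same way as the track's x) by 120 mm wide, walls 45 mm high, 8 mm thick, 0.6 to 0.95 kg, loose on the rollers at the track's open end. A rubber barrow wheel is fixed flat inside it (100 mm across, top 38 mm above the crate's underside), its axle stud upright at the centre. Origin at the centre of its underside, z up
- shoulder (a point): centre of the axle's steel shoulder on the crate, 62 mm above the crate's underside: the top of a boss 36 mm across and 20 mm tall, on which the hub cap's rim sits when the cap is pressed fully home and the seal is squeezed flat
- seal (a joint): springy rubber seal ring, 37 mm across, lying on the shoulder around the foot of the stud: 0 = free, standing 3 mm above the shoulder; 0.003 m = squeezed flat, level with the shoulder. Straight down it takes about 3 N to start and 9 N to squeeze flat, and it springs back when let go
- stud_tip (a point): centre of the top of the axle stud, 22 mm above the shoulder. The stud is 24 mm across, tapering to 14 mm over its last 5 mm; four sprung balls stand out about 4 mm from its sides, centred 11 mm above the shoulder
- cap: loose round steel hub cap, 40 mm across, 30 mm high, a plain cylinder with a closed flat top, lying open side down on the bench. Origin at the centre of its open underside, z up towards the closed top. Bore 28 mm across in the first 4 mm from the rim, 33 mm behind, 24 mm deep in all. About 0.05 kg
- cap_top (a point): centre of the hub cap's closed flat top, 30 mm above its underside. Set loosely on the stud, the cap stops on the balls with its underside about 15 mm above the shoulder; pushed straight down with about 9 N it snaps over them and the force drops; it then stays clipped on, about 3 mm above the shoulder on the free seal, and must be pressed on down to the shoulder
- collar: loose steel spacer collar, 44 mm across, 20 mm high, with a 24 mm hole right through it; a bystander that lies near the hub cap. Origin at the centre of its underside
- foot: loose black rubber foot, a solid truncated cone 52 mm wide below, 38 mm above, 18 mm high; a bystander that lies near the hub cap. Origin at the centre of its underside
- plane_body: beech block plane body, 160 x 52 mm, about 75 mm high; bystander. Origin at the centre of its underside
- bowl: small white ceramic bowl, 100 mm wide, 45 mm high; bystander. Origin at the centre of its underside
- screw_tin: closed steel tin, 70 mm wide, 80 mm high; bystander. Origin at the centre of its underside
- driver: screwdriver lying on the bench between the robot and the track, about 30 mm high; bystander. Origin under its middle
- sanding_block: cork sanding block 110 x 65 x 30 mm; bystander. Origin at the centre of its underside

How it is judged:
By the outcome, as a careful person would: the job done as asked, in the order asked, and still so for the second after the job is handed in, while the arm keeps its last pose, push and grip.
It also fails if it takes over 72 s, if anything falls off the work surface, if the arm or the gripper's body presses on something with over 40 N, if the wrist force passes 120 N, or if a joint passes its speed limit or range.

### The arm

A 7-joint arm with a two-finger parallel gripper is mounted at the origin on the work surface. World frame = base frame: x ahead of the robot, y to its left, z up, the work surface at z = 0. Lengths are in m, angles in rad, forces in N, time in s.
With the tool pointing down it reaches from about 0.4 to 0.85 m from the base axis. Payload 10.4 kg.
Tool frame: the origin (TCP) lies at the very end of the fingers, on their centre line; the grasp point (between the pads) lies 19 mm behind it; z points along the fingers, y is the line along which they close (so a half turn about z gives the same grasp; the last joint's range is limited). The gripper opens to 87 mm and grips with 3 to 60 N. Pads are 19 mm wide; open, the fingers measure 117 mm over their backs; the gripper's body (75 mm by 190 mm) begins 51 mm behind the grasp point.
Start: joints at [1.313, 0.332, -0.065, 1.46, 0.022, 1.35, -0.088], TCP at [0.145, -0.608, 0.223] pointing down, gripper open.
Joint ranges: [-2.6, 2.6], [-0.5, 2.12], [-1.47, 1.34], [0.16, 2.42], [-1.27, 4.41], [0.06, 2.06], [-2.6, 2.6]. Speed limits (rad/s): [2.22, 2.22, 2.79, 2.79, 3.14, 3.14, 3.14].

### API

Orientations are given as a unit quaternion [x, y, z, w].
In Python, from station import sense, optics, ticket, nets gives the robot as it stands.
- The arm moves only by the tool play_rows, never from a script. Its argument "commands" is one flat list of numbers, 7 for each row, row after row: the shift along the tool's x, y, z in cm, then the turn, a rotation vector about the tool's x, y, z in degrees, then the finger opening in cm, from 0 to 8.7. In form: [tx, ty, tz, rx, ry, rz, hand, tx, ty, tz, rx, ry, rz, hand, ...]. A call has 1 to 20 rows; each row is the pose to reach, as a shift and turn from the pose commanded when the call began, along the tool's axes at that moment; what a row does not reach only later rows make up. A row lasts 1/12 s, in which the tool goes at most 41.7 mm and 7.16 degrees, less where a joint would pass 70% of its speed; a pose out of reach is approached as far as the arm can. A call with a gripper value outside its range is refused whole. The fingers move at their own pace and stop on an object; "force" is the grip in N (left out, the last holds). Time passes only in rows, so rows that repeat a pose let the fingers close. It gives the time, the measured TCP pose, the force, the opening and the grip force at its end, in the units of the state.
- sense(): the state, without advancing time (a new reading comes with each control period).
- optics.capture(name): name is "scene" or "top" or "wrist"; returns the picture (384x512x3 uint8, blue, green, red); there is no depth.
- optics.camera_info(name): a dict with "camera_matrix" (3x3 intrinsics, pixels), "k1" (the pictures are not rectified: a ray, as slopes to the right and down, at radius r is drawn at 1 + k1 r^2 times it, then the intrinsics apply), "eye" and "rotation" of the camera in the world. Camera axes: x right, y down, z forward; pixel columns grow to the right and rows downward; lengths in m; the calibration is good to about 2 mm. A picture is of the moment at which its call begins: read the wrist's pose just before it. camera_info takes no time and is no camera call; for the wrist camera it gives the pose at the moment of the call.
- ticket.finish_job(): hands the job in; it is judged then, once.
Trained networks look in the newest picture that a camera, given by its name, has taken for a name from the list of things; names that differ only in an ending like _2 or _b are one class to them, and where a whole thing is asked for, a point or a joint stands for the part that bears it (a point fixed in the world has none). Each returns a list of dicts, best first, with "confidence" (0 to 1); they miss things now and then, are a little off and sometimes report something else, mostly with a low value. They report only what shows in the picture. A call takes as long as a camera call.
- nets.outline_of(camera, query): "region" (384x512 bool, what is visible of it) and "point" ([column, row] in pixels, amid what is visible of it).
The state is a dict: "time": time; "joints": joint angles; "dq": joint speeds; "joint_efforts": joint torques, N m; "position": TCP position; "eef_rot": TCP orientation; "contact_force": force on the tool from outside, world axes, zero at the start; "moment": the same for the moment, N m; "gripper_width": opening from 0.0 (shut) to 1.0 (fully open); "gripper_force": force on a finger pad.
Only numpy, scipy, OpenCV 4.12 (cv2) and the standard library are available. Lean on these libraries where they do the work, as an engineer would, in place of code of your own. Each camera call takes 0.05 s, during which the arm holds its last target. There are 200 camera calls.

## Working session

There is one attempt and no reset: what is moved stays moved. The work goes in short steps, Python scripts to look and compute and a tool call to move; the robot and the scene stay as the last step left them, time stands still between calls to the robot, and variables do not carry over. Pictures are saved under pics/ and viewed, at most 10 in all, crops included, and the job is handed in when it is done.

Besides the shell and the picture viewer there is one more tool, called after "Request:" by a JSON object that holds its "fn" and its "kwargs". play_rows: Moves the arm, as the interface text tells. Its arguments: {"type":"object","properties":{"commands":{"type":"array"},"force":{"type":"number"}},"required":["commands"]}

```bash
mkdir -p pics; ls
cat > h.py <<'E'
import numpy as np, cv2
from station import sense, optics, ticket, nets
from scipy.spatial.transform import Rotation as R
def ray(ci,px):
    K=np.array(ci["camera_matrix"]);k=ci["k1"]
    d=np.array([(px[0]-K[0,2])/K[0,0],(px[1]-K[1,2])/K[1,1]]);u=d.copy()
    for _ in range(30): u=d/(1+k*(u@u))
    v=np.array(ci["rotation"])@np.array([u[0],u[1],1]);return np.array(ci["eye"]),v
def onz(ci,px,z):
    e,v=ray(ci,px);return e+v*(z-e[2])/v[2]
def proj(ci,P):
    K=np.array(ci["camera_matrix"]);c=np.array(ci["rotation"]).T@(np.array(P)-np.array(ci["eye"]))
    u=c[:2]/c[2];u=u*(1+ci["k1"]*(u@u));return np.array([K[0,0]*u[0]+K[0,2],K[1,1]*u[1]+K[1,2]])
def totool(p):  # world point -> shift in tool axes, cm
    s=sense();return R.from_quat(s["eef_rot"]).inv().apply(np.array(p)-np.array(s["position"]))*100
E
python3 - <<'E'
from h import *
np.set_printoptions(precision=4,suppress=True)
s=sense();print(s)
ims=[]
for c in("scene","top"):
    ci=optics.camera_info(c);print(c,ci)
    im=optics.capture(c);cv2.imwrite(f"pics/{c}0.png",im);ims.append(im)
    for q in("cap","collar","foot","crate","track","plane_body","bowl","screw_tin","driver","sanding_block"):
        for d in nets.outline_of(c,q)[:2]:
            m=d["region"];ys,xs=np.nonzero(m)
            print(c,q,round(d["confidence"],2),np.round(d["point"]),xs.min(),xs.max(),ys.min(),ys.max(),m.sum(),onz(ci,d["point"],0.02))
E
```

```text
pics
{'time': 0.0, 'joints': array([ 1.3134,  0.3329, -0.0647,  1.4609,  0.0216,  1.3499, -0.0885]), 'dq': array([-0.001 ,  0.0004, -0.0002,  0.0004,  0.0015, -0.0005,  0.0002]), 'joint_efforts': array([ -0.0008, -62.3249,   0.0243, -38.991 ,  -0.0613,   0.0396,
         0.0001]), 'position': array([ 0.1453, -0.6075,  0.2218]), 'eef_rot': array([ 0.9931,  0.1171, -0.0001, -0.0007]), 'contact_force': array([-0.147 , -0.2805, -0.2954]), 'moment': array([ 0.0409, -0.0391,  0.0103]), 'gripper_force': 0.0, 'gripper_width': 0.9932051749926673}
scene {'camera_matrix': array([[432.9937,   0.    , 248.7898],
       [  0.    , 432.9937, 188.2305],
       [  0.    ,   0.    ,   1.    ]]), 'k1': -0.04195339621898744, 'eye': array([1.3259, 0.8439, 0.8969]), 'rotation': array([ 0.3313,  0.8262, -0.4274, -0.1579])}Traceback (most recent call last):
  File "<stdin>", line 11, in <module>
  File "h.py", line 10, in onz
    e,v=ray(ci,px);return e+v*(z-e[2])/v[2]
        ~~~^^^^^^^
  File "h.py", line 8, in ray
    v=np.array(ci["rotation"])@np.array([u[0],u[1],1]);return np.array(ci["eye"]),v
      ~~~~~~~~~~~~~~~~~~~~~~~~^~~~~~~~~~~~~~~~~~~~~~~~
ValueError: matmul: Input operand 1 has a mismatch in its core dimension 0, with gufunc signature (n?,k),(k,m?)->(n?,m?) (size 3 is different from 4)
```

```bash
sed -i 's/np.array(ci\["rotation"\])/R.from_quat(ci["rotation"]).as_matrix()/' h.py
python3 - <<'E'
from h import *
np.set_printoptions(precision=4,suppress=True)
ims=[]
for c in("scene","top"):
    ci=optics.camera_info(c);print(c,ci["eye"],R.from_quat(ci["rotation"]).as_matrix()[:,2],ci["camera_matrix"][0],ci["k1"])
    im=optics.capture(c);cv2.imwrite(f"pics/{c}0.png",im);ims.append(im)
    for q in("cap","collar","foot","crate","track","plane_body","bowl","screw_tin","driver","sanding_block"):
        for d in nets.outline_of(c,q)[:2]:
            m=d["region"];ys,xs=np.nonzero(m)
            print(c,q,round(d["confidence"],2),np.round(d["point"]),xs.min(),xs.max(),ys.min(),ys.max(),m.sum(),onz(ci,d["point"],0.02))
E
```

```text
scene [1.3259 0.8439 0.8969] [-0.5441 -0.6016 -0.5848] [432.9937   0.     248.7898] -0.04195339621898744
scene cap 0.67 [366. 256.] 358 373 244 259 207 [0.4978 0.4166 0.02  ]
scene collar 0.47 [351. 223.] 345 359 216 228 146 [0.4096 0.2997 0.02  ]
scene foot 0.66 [326. 247.] 317 334 239 253 204 [0.5495 0.3124 0.02  ]
scene foot 0.34 [162. 188.] 152 173 176 204 522 [ 0.7236 -0.2741  0.02  ]
scene crate 0.93 [212. 176.] 182 235 158 197 1347 [ 0.5554 -0.2063  0.02  ]
scene crate 0.51 [241. 203.] 170 282 159 237 3133 [ 0.5849 -0.0157  0.02  ]
scene track 0.61 [245. 199.] 169 283 158 237 3169 [ 0.5589 -0.0223  0.02  ]
scene plane_body 0.81 [218. 135.] 200 236 125 150 588 [ 0.3412 -0.4305  0.02  ]
scene bowl 0.8 [245. 261.] 225 259 245 274 795 [0.7566 0.1886 0.02  ]
scene screw_tin 0.71 [163. 190.] 151 172 175 204 520 [ 0.7272 -0.2618  0.02  ]
scene driver 0.63 [291. 189.] 283 301 187 198 134 [0.4123 0.0485 0.02  ]
scene sanding_block 0.67 [186. 239.] 172 206 220 253 741 [ 0.8203 -0.0013  0.02  ]
top [ 0.4043 -0.0066  1.5761] [ 0.1175 -0.0183 -0.9929] [475.8408   0.     262.6382] -0.200617
[... 193 characters left out ...]
7 [0.5277 0.2925 0.02  ]
top crate 0.88 [304. 188.] 281 327 166 207 1771 [ 0.6013 -0.1728  0.02  ]
top crate 0.28 [258. 187.] 221 343 158 221 3318 [ 0.5988 -0.0214  0.02  ]
top track 0.62 [259. 189.] 220 344 158 222 3586 [ 0.5935 -0.0221  0.02  ]
top plane_body 0.58 [374. 262.] 350 399 253 271 794 [ 0.3606 -0.4093  0.02  ]
top plane_body 0.38 [324. 143.] 315 338 135 156 405 [ 0.7538 -0.2365  0.02  ]
top bowl 0.79 [196. 131.] 182 210 121 148 646 [0.7849 0.1916 0.02  ]
top screw_tin 0.83 [325. 142.] 315 338 133 157 462 [ 0.7587 -0.2412  0.02  ]
top driver 0.82 [236. 239.] 230 241 222 253 250 [0.428  0.0501 0.02  ]
top sanding_block 0.68 [259. 129.] 241 275 116 140 638 [ 0.796  -0.0198  0.02  ]
```

View pics/top0.png

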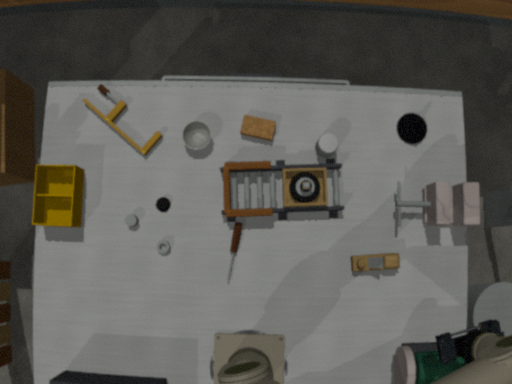

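View pics/scene0.png

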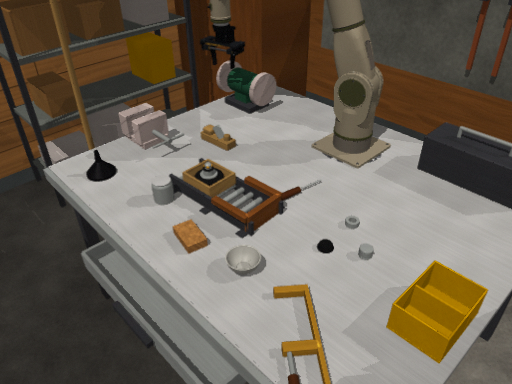

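Request:
{"fn": "play_rows", "kwargs": {"commands": [5,-3,-10,0,0,-7,6,15,-9,-13,0,0,-25,6,25,-15,-13,0,0,-45,6,49,-30,-13,0,0,-76.5,6,49,-30,-13,0,0,-76.5,6,49,-30,-13,0,0,-76.5,6,49,-30,-13,0,0,-76.5,6,49,-30,-13,0,0,-76.5,6,49,-30,-13,0,0,-76.5,6,49,-30,-13,0,0,-76.5,6,49,-30,-13,0,0,-76.5,6,49,-30,-13,0,0,-76.5,6,49,-30,-13,0,0,-76.5,6,49,-30,-13,0,0,-76.5,6,49,-30,-13,0,0,-76.5,6,49,-30,-13,0,0,-76.5,6,49,-30,-13,0,0,-76.5,6,49,-30,-13,0,0,-76.5,6,49,-30,-13,0,0,-76.5,6,49,-30,-13,0,0,-76.5,6]}}

```text
time: 2.87
position: [0.5515, -0.2034, 0.3526]
eef_rot: [0.708, 0.706, -0.0, 0.0]
contact_force: [0.6, 0.2, 0.2]
gripper_width: 0.689
gripper_force: 0.0
```

Run:
```python
from h import *
np.set_printoptions(precision=4,suppress=True)
s=sense();print(s["time"],s["position"],R.from_quat(s["eef_rot"]).as_matrix(),s["joints"],s["contact_force"])
ci=optics.camera_info("wrist");print(ci)
im=optics.capture("wrist");cv2.imwrite("pics/w1.png",im)
for q in("crate","track","stud_tip"):
    for d in nets.outline_of("wrist",q)[:2]:
        m=d["region"];ys,xs=np.nonzero(m)
        print(q,d["confidence"],d["point"],xs.min(),xs.max(),ys.min(),ys.max(),m.sum())
```

```text
2.8667 [ 0.5515 -0.2034  0.3526] [[ 0.0031  1.     -0.0002]
 [ 1.     -0.0031 -0.0006]
 [-0.0006 -0.0002 -1.    ]] [ 0.7236  0.2645 -0.5678  1.3122  0.1418  1.6046  0.1734] [0.5542 0.1933 0.2438]
{'camera_matrix': array([[298.9944,   0.    , 255.9067],
       [  0.    , 298.9944, 195.1404],
       [  0.    ,   0.    ,   1.    ]]), 'k1': -0.045171449079721974, 'eye': array([ 0.552 , -0.1289,  0.5155]), 'rotation': array([ 0.991 , -0.0016, -0.0002,  0.1342])}
crate 0.76 [290.4, 131.7] 243 329 87 188 8053
track 0.8 [288.1, 63.1] 218 348 0 217 10260
stud_tip 0.91 [289.0, 137.5] 244 328 87 188 8086
stud_tip 0.39 [201.3, 0.4] 188 208 0 2 43
```

View pics/w1.png

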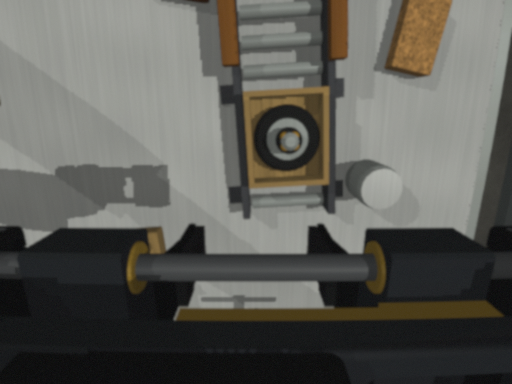

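Run:
```python
from h import *
np.set_printoptions(precision=4,suppress=True)
ci=optics.camera_info("wrist")
im=cv2.imread("pics/w1.png");cv2.imwrite("pics/w1c.png",cv2.resize(im[0:225,195:375],None,fx=3.3,fy=2.66*1,interpolation=cv2.INTER_CUBIC)) 
for n,p,z in(("TL",(244,91),.077),("TR",(329,88),.077),("BL",(248,188),.077),("BR",(329,186),.077),("stud",(289,139),.116),("railLend",(247,217),.05),("railRend",(331,213),.05),("cheekL",(239,65),.07),("cheekR",(331,58),.07),("cheekL0",(235,1),.07),("cheekR0",(331,1),.07)):print(n,onz(ci,p,z))
```

```text
TL [ 0.5358 -0.0982  0.077 ]
TR [ 0.6545 -0.0941  0.077 ]
BL [ 0.5402 -0.2378  0.077 ]
BR [ 0.6628 -0.2349  0.077 ]
stud [ 0.596  -0.1614  0.116 ]
railLend [ 0.5374 -0.2938  0.05  ]
railRend [ 0.6758 -0.2872  0.05  ]
cheekL [ 0.529  -0.0631  0.07  ]
cheekR [ 0.6568 -0.0537  0.07  ]
cheekL0 [0.5248 0.0177 0.07  ]
cheekR0 [0.6531 0.0182 0.07  ]
```

View pics/w1c.png

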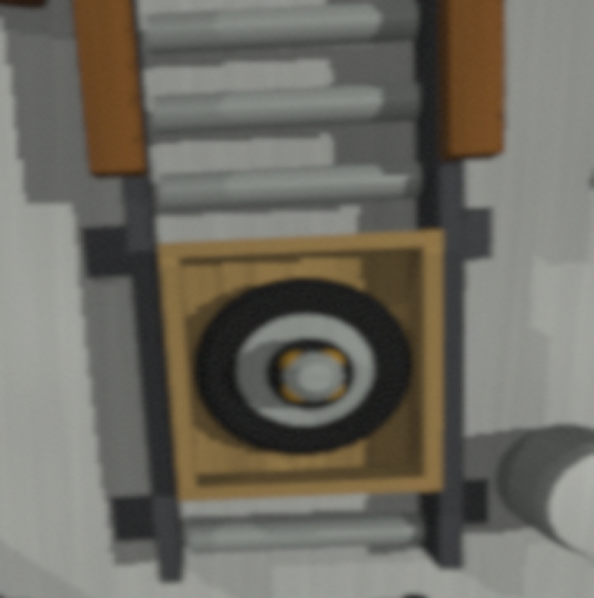

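Request:
{"fn": "play_rows", "kwargs": {"commands": [-4,3,4,0,0,-3,6,-7.8,5.1,8,0,0,-3,6,-7.8,5.1,12,0,0,-3,6,-7.8,5.1,16,0,0,-3,6,-7.8,5.1,20,0,0,-3,6,-7.8,5.1,24,0,0,-3,6,-7.8,5.1,27,0,0,-3,6,-7.8,5.1,29,0,0,-3,6,-7.8,5.1,29.6,0,0,-3,6,-7.8,5.1,29.6,0,0,-3,6,-7.8,5.1,29.6,0,0,-3,6,-7.8,5.1,29.6,0,0,-3,6]}}

```text
time: 4.07
position: [0.6049, -0.2807, 0.0597]
eef_rot: [0.689, 0.725, 0.001, 0.002]
contact_force: [0.4, -0.2, 1.1]
gripper_width: 0.69
gripper_force: 0.0
```

Run:
```python
from h import *
np.set_printoptions(precision=4,suppress=True)
s=sense();print(s["time"],s["position"],R.from_quat(s["eef_rot"]).as_matrix()[:,0],s["contact_force"])
ci=optics.camera_info("wrist");print(ci["eye"])
im=optics.capture("wrist");cv2.imwrite("pics/w2.png",im)
```

```text
4.0667 [ 0.6049 -0.2807  0.0597] [-0.0513  0.9987 -0.002 ] [ 0.4289 -0.1835  1.0945]
[ 0.6008 -0.2061  0.2226]
```

View pics/w2.png

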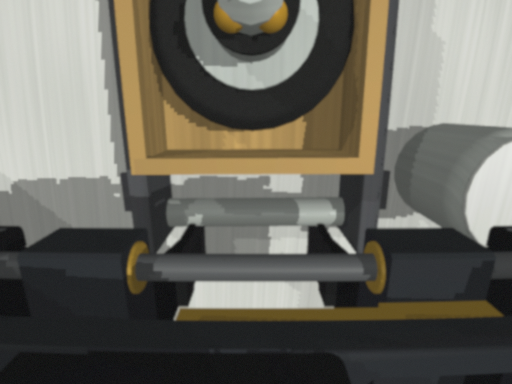

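Request:
{"fn": "play_rows", "kwargs": {"commands": [1,0,0,0,0,0,6,2,0,0,0,0,0,6,2.5,0,0,0,0,0,6,3,0,0,0,0,0,6,3.5,0,0,0,0,0,6,4,0,0,0,0,0,6,4.7,0,0,0,0,0,6,5.5,0,0,0,0,0,6,6.5,0,0,0,0,0,6,7.5,0,0,0,0,0,6,8.5,0,0,0,0,0,6,9.5,0,0,0,0,0,6,10.5,0,0,0,0,0,6,11.5,0,0,0,0,0,6,12.5,0,0,0,0,0,6,13.5,0,0,0,0,0,6,14.3,0,0,0,0,0,6,15,0,0,0,0,0,6,15.5,0,0,0,0,0,6,16,0,0,0,0,0,6]}}

```text
time: 5.78
position: [0.595, -0.12, 0.0566]
eef_rot: [0.689, 0.725, -0.0, 0.0]
contact_force: [-0.9, -1.2, -0.1]
gripper_width: 0.693
gripper_force: 0.4
```

Request:
{"fn": "play_rows", "kwargs": {"commands": [0.5,0,0,0,0,0,6,1,0,0,0,0,0,6,1.5,0,0,0,0,0,6,2,0,0,0,0,0,6,2.4,0,0,0,0,0,6,2.8,0,0,0,0,0,6,3.2,0,0,0,0,0,6,3.6,0,0,0,0,0,6,4,0,0,0,0,0,6,4,0,0,0,0,0,6]}}

```text
time: 6.62
position: [0.5928, -0.0791, 0.0566]
eef_rot: [0.688, 0.725, 0.0, -0.0]
contact_force: [0.5, 0.3, 0.4]
gripper_width: 0.685
gripper_force: 0.0
```

Request:
{"fn": "play_rows", "kwargs": {"commands": [0.2,0,0,0,0,0,6,0.4,0,0,0,0,0,6,0.6,0,0,0,0,0,6,0.8,0,0,0,0,0,6,0.8,0,0,0,0,0,6]}}

```text
time: 7.03
position: [0.5927, -0.0769, 0.0567]
eef_rot: [0.69, 0.724, -0.002, 0.002]
contact_force: [1.3, -12.7, -0.9]
gripper_width: 0.688
gripper_force: 6.2
```

Run:
```python
from h import *
im=optics.capture("wrist");cv2.imwrite("pics/w3.png",im)
print(optics.camera_info("wrist"))
```

```text
{'camera_matrix': array([[298.99442892,   0.        , 255.90668009],
       [  0.        , 298.99442892, 195.14037056],
       [  0.        ,   0.        ,   1.        ]]), 'k1': -0.045171449079721974, 'eye': array([ 0.58934333, -0.0017329 ,  0.21927149]), 'rotation': array([0.99036446, 0.0240322 , 0.00372292, 0.13633352])}
```

View pics/w3.png

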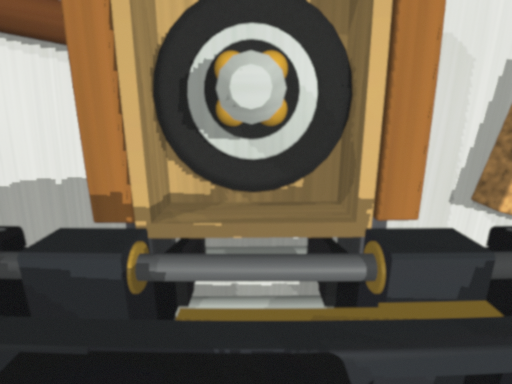

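Run:
```python
from h import *
np.set_printoptions(precision=4,suppress=True)
ci=optics.camera_info("wrist")
T=R.from_euler("z",93,degrees=True).inv()
for n,p,z in(("cheekL",(93,222),.07),("cheekLi",(131,221),.07),("cheekRi",(380,219),.07),("cheekRo",(418,219),.07),("BL",(152,236),.077),("BR",(369,236),.077),("stud",(250,87),.116)):
    w=onz(ci,p,z);print(n,w,T.apply(w-[.5895,.009,0])*1000)
```

```text
cheekL [ 0.5044 -0.0629  0.07  ] [-67.3086  88.7008  70.    ]
cheekLi [ 0.5254 -0.0612  0.07  ] [-66.7316  67.7335  70.    ]
cheekRi [ 0.6585 -0.0536  0.07  ] [-66.1277 -65.6006  70.    ]
cheekRo [ 0.6793 -0.0527  0.07  ] [-66.2908 -86.4613  70.    ]
BL [ 0.5388 -0.0661  0.077 ] [-72.3766  54.5721  77.    ]
BR [ 0.651  -0.0607  0.077 ] [-72.8589 -57.7612  77.    ]
stud [0.5871 0.006  0.116 ] [ -2.9069   2.5385 116.    ]
```

Request:
{"fn": "play_rows", "kwargs": {"commands": [0.3,0,0,0,0,0,6,0.6,0,0,0,0,0,6,0.6,0,0,0,0,0,6,0.6,0,0,0,0,0,6]}}

```text
time: 7.42
position: [0.5929, -0.0767, 0.0569]
eef_rot: [0.691, 0.723, -0.003, 0.005]
contact_force: [3.9, -27.1, -1.6]
gripper_width: 0.691
gripper_force: 13.8
```

Request:
{"fn": "play_rows", "kwargs": {"commands": [-1.5,0,0,0,0,0,6,-3,0,0,0,0,0,6,-5,0,-1,0,0,0,6,-5,0,-4,0,0,0,8.5,-5,0,-8,0,0,0,8.5,-4,0,-12,0,0,0,8.5,-2,-1,-16,0,0,0,8.5,1,-2,-19,0,0,0,8.5,5,-3,-19.3,0,0,0,8.5,9,-4,-19.3,0,0,0,8.5,13,-5,-19.3,0,0,0,8.5,17,-6,-19.3,0,0,0,8.5,21,-7,-19.3,0,0,0,8.5,25,-7.8,-19.3,0,0,0,8.5,29,-7.8,-19.3,0,0,0,8.5,33,-7.8,-19.3,0,0,0,8.5,36,-7.8,-19.3,0,0,0,8.5,37.7,-7.8,-19.3,0,0,0,8.5,37.7,-7.8,-19.3,0,0,0,8.5,37.7,-7.8,-19.3,0,0,0,8.5]}}

```text
time: 9.08
position: [0.4942, 0.3069, 0.2493]
eef_rot: [0.688, 0.726, -0.0, -0.0]
contact_force: [0.6, -1.5, -0.3]
gripper_width: 0.979
gripper_force: 0.0
```

Run:
```python
from h import *
np.set_printoptions(precision=4,suppress=True)
s=sense();print(s["time"],s["position"],R.from_quat(s["eef_rot"]).as_matrix()[:,0],s["contact_force"],s["joints"])
ci=optics.camera_info("wrist")
im=optics.capture("wrist");cv2.imwrite("pics/w4.png",im)
for q in("cap","collar","foot"):
    for d in nets.outline_of("wrist",q)[:2]:
        m=d["region"];ys,xs=np.nonzero(m)
        print(q,d["confidence"],d["point"],xs.min(),xs.max(),ys.min(),ys.max(),m.sum(),onz(ci,d["point"],.03))
im=optics.capture("top")
for d in nets.outline_of("top","crate")[:1]:print(d["confidence"],onz(optics.camera_info("top"),d["point"],.07))
```

```text
9.0833 [0.4942 0.3069 0.2493] [-0.0536  0.9986  0.0002] [ 0.5879 -1.5264 -0.3009] [ 0.0438  0.3326 -0.8454  1.5046  0.2493  1.4168 -0.7589]
collar 0.85 [181.0, 183.0] 166 199 160 193 705 [0.3969 0.2875 0.03  ]
collar 0.51 [282.5, 177.4] 268 302 158 193 1000 [0.5296 0.3021 0.03  ]
foot 0.66 [285.9, 173.3] 267 302 158 192 991 [0.5336 0.3078 0.03  ]
0.86 [0.5876 0.0004 0.07  ]
```

View pics/w4.png

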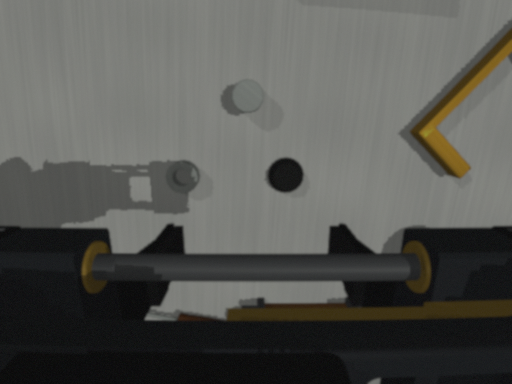

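Run:
```python
from h import *
np.set_printoptions(precision=4,suppress=True)
ci=optics.camera_info("wrist")
w=onz(ci,(247.5,96.5),.03);f=onz(ci,(285.5,175),.018);c=onz(ci,(183,176),.02);print(w,f,c,totool(w))
print(onz(ci,(231.5,96.5),.03)-onz(ci,(263.5,96.5),.03))
```

```text
[0.4809 0.3983 0.03  ] [0.5359 0.3006 0.018 ] [0.3985 0.2929 0.02  ] [ 9.4186 -0.9833 21.9576]
[-0.0391 -0.0019  0.    ]
```

Request:
{"fn": "play_rows", "kwargs": {"commands": [0.4,-1,4,0,0,0,8.5,0.4,-1,8,0,0,0,8.5,0.4,-1,11,0,0,0,8.5,0.4,-1,13,0,0,0,8.5,0.4,-1,13.9,0,0,0,8.5,0.4,-1,13.9,0,0,0,8.5,0.4,-1,13.9,0,0,0,8.5,0.4,-1,13.9,0,0,0,8.5]}}

```text
time: 10.05
position: [0.4855, 0.3101, 0.1123]
eef_rot: [0.689, 0.725, 0.001, 0.0]
contact_force: [-0.0, -0.4, 0.7]
gripper_width: 0.98
gripper_force: 0.0
```

```bash
cat >> h.py <<'E'
def circ(im,r0,r1,out,roi):
    x0,x1,y0,y1=roi;g=cv2.medianBlur(cv2.cvtColor(im,cv2.COLOR_BGR2GRAY),3)[y0:y1,x0:x1]
    c=cv2.HoughCircles(g,cv2.HOUGH_GRADIENT_ALT,1,20,param1=80,param2=.6,minRadius=r0,maxRadius=r1)
    v=cv2.cvtColor(g,cv2.COLOR_GRAY2BGR);v=cv2.resize(v,None,fx=3,fy=3)
    r=[] if c is None else [(q[0]+x0,q[1]+y0,q[2]) for q in c.reshape(-1,c.shape[-1])]
    for q in r: cv2.circle(v,(int(3*(q[0]-x0)),int(3*(q[1]-y0))),int(3*q[2]),(0,0,255),1)
    cv2.imwrite(out,v);return r
E
python3 - <<'E'
from h import *
np.set_printoptions(precision=4,suppress=True)
s=sense();print(s["time"],s["position"],s["contact_force"])
ci=optics.camera_info("wrist")
im=optics.capture("wrist");cv2.imwrite("pics/w5.png",im)
print(proj(ci,[.481,.3985,.03]))
for q in circ(im,18,60,"pics/w5c.png",(150,350,20,180)):
    w=onz(ci,q[:2],.03);print(q,w,totool(w))
for d in nets.outline_of("wrist","cap")[:2]:print(d["confidence"],d["point"],d["region"].sum())
E
```

```text
10.05 [0.4855 0.3101 0.1123] [-0.0311 -0.445   0.6656]
[255.1591  94.6808]
(np.float32(252.0), np.float32(90.0), np.float32(25.550177)) [0.4784 0.4019 0.03  ] [ 9.1902 -0.2623  8.2419]
0.78 [253.4, 89.6] 2029
```

View pics/w5c.png

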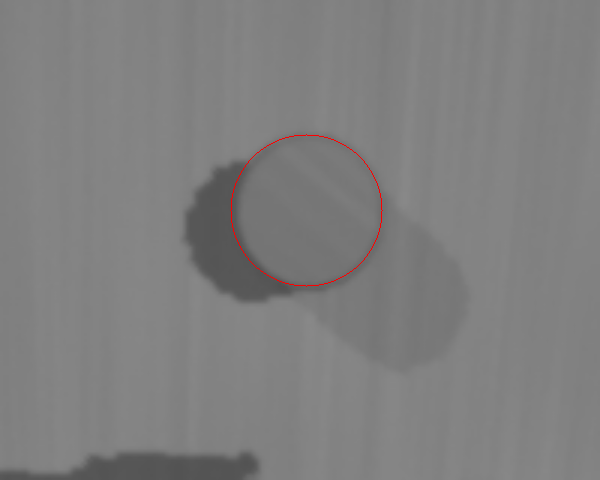

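Request:
{"fn": "play_rows", "kwargs": {"commands": [2,-0.1,0,0,0,7,8.7,4,-0.2,0,0,0,14,8.7,6,-0.3,0,0,0,21,8.7,8,-0.3,0,0,0,28,8.7,9.2,-0.3,0,0,0,35,8.7,9.2,-0.3,0,0,0,42,8.7,9.2,-0.3,0,0,0,49,8.7,9.2,-0.3,0,0,0,56,8.7,9.2,-0.3,0,0,0,63,8.7,9.2,-0.3,1,0,0,70,8.7,9.2,-0.3,3,0,0,77,8.7,9.2,-0.3,5,0,0,84,8.7,9.2,-0.3,7,0,0,90,8.7,9.2,-0.3,8.5,0,0,90,8.7,9.2,-0.3,9.5,0,0,90,8.7,9.2,-0.3,10.2,0,0,90,8.7,9.2,-0.3,10.6,0,0,90,8.7,9.2,-0.3,10.7,0,0,90,8.7,9.2,-0.3,10.7,0,0,90,8.7], "force": 5}}

```text
time: 11.73
position: [0.4772, 0.4015, 0.0041]
eef_rot: [1.0, 0.026, 0.0, -0.0]
contact_force: [-0.4, -0.4, 0.2]
gripper_width: 1.0
gripper_force: 0.0
```

Request:
{"fn": "play_rows", "kwargs": {"commands": [0,0,0,0,0,0,7,0,0,0,0,0,0,6,0,0,0,0,0,0,5,0,0,0,0,0,0,4.5,0,0,0,0,0,0,4.2,0,0,0,0,0,0,3.9,0,0,0,0,0,0,3.7,0,0,0,0,0,0,3.5,0,0,0,0,0,0,3.5], "force": 5}}

```text
time: 12.48
position: [0.4769, 0.4012, 0.0035]
eef_rot: [1.0, 0.026, 0.0, 0.0]
contact_force: [0.6, 0.5, 0.7]
gripper_width: 0.45
gripper_force: 5.0
```

Request:
{"fn": "play_rows", "kwargs": {"commands": [0,0,0,0,0,0,5,0,0,0,0,0,0,6,0,0,0,0,0,0,8.5,0,0,0,0,0,0,8.5,0,0,0,0,0,0,8.5,0,0,0,0,0,0,8.5,0,0,0,0,0,-7,8.5,0,0,0,0,0,-14,8.5,0,0,0,0,0,-21,8.5,0,0,0,0,0,-28,8.5,0,0,0,0,0,-35,8.5,0,0,0,0,0,-42,8.5,0,0,0,0,0,-49,8.5,0,0,0,0,0,-56,8.5,0,0,0,0,0,-63,8.5,0,0,0,0,0,-70,8.5,0,0,0,0,0,-77,8.5,0,0,0,0,0,-84,8.5,0,0,0,0,0,-90,8.5,0,0,0,0,0,-90,8.5]}}

```text
time: 14.15
position: [0.477, 0.401, 0.0034]
eef_rot: [0.687, 0.727, -0.0, -0.0]
contact_force: [0.8, 0.4, -0.2]
gripper_width: 0.978
gripper_force: 0.0
```

Request:
{"fn": "play_rows", "kwargs": {"commands": [0,0,0,0,0,0,8,0,0,0,0,0,0,7,0,0,0,0,0,0,6,0,0,0,0,0,0,5,0,0,0,0,0,0,4.5,0,0,0,0,0,0,4.2,0,0,0,0,0,0,3.9,0,0,0,0,0,0,3.5,0,0,0,0,0,0,3,0,0,0,0,0,0,3], "force": 55}}

```text
time: 14.98
position: [0.4769, 0.4013, 0.0035]
eef_rot: [0.689, 0.725, 0.0, 0.0]
contact_force: [-0.2, -0.3, 0.7]
gripper_width: 0.445
gripper_force: 55.0
```

Request:
{"fn": "play_rows", "kwargs": {"commands": [0,0,-2,0,0,0,3,0,0,-5,0,0,0,3,0,0,-9,0,0,0,3,0,0,-13,0,0,0,3,-1,0,-17,0,0,0,3,-4,1,-19.5,0,0,0,3,-8,2,-19.5,0,0,0,3,-12,3,-19.5,0,0,0,3,-16,4,-19.5,0,0,0,3,-20,5,-19.5,0,0,0,3,-24,6,-19.5,0,0,0,3,-28,7,-19.5,0,0,0,3,-32,8,-19.5,0,0,0,3,-36,9,-19.5,0,0,0,3,-40,9,-19.5,0,0,0,3,-44,9,-19.5,0,0,0,3,-47,9,-19.5,0,0,0,3,-49,9,-19.5,0,0,0,3,-49,9,-19.5,0,0,0,3,-49,9,-19.5,0,0,0,3]}}

```text
time: 16.65
position: [0.5918, -0.0847, 0.1983]
eef_rot: [0.69, 0.724, -0.0, -0.0]
contact_force: [-0.6, 1.5, -0.0]
gripper_width: 0.45
gripper_force: 55.0
```

Request:
{"fn": "play_rows", "kwargs": {"commands": [0,0,0,0,0,0,3,0,0,0,0,0,0,3,0,0,0,0,0,0,3]}}

```text
time: 16.9
position: [0.592, -0.0819, 0.1987]
eef_rot: [0.688, 0.726, 0.0, -0.0]
contact_force: [0.5, 0.5, -0.9]
gripper_width: 0.449
gripper_force: 55.0
```

Run:
```python
from h import *
np.set_printoptions(precision=4,suppress=True)
s=sense();print(s["time"],s["position"],R.from_quat(s["eef_rot"]).as_matrix(),s["contact_force"],s["joints"])
ci=optics.camera_info("wrist")
im=optics.capture("wrist");cv2.imwrite("pics/w6.png",im)
print(proj(ci,[.588,.0075,.116]))
for q in circ(im,6,70,"pics/w6c.png",(150,350,20,200)):
    w=onz(ci,q[:2],.116);print(q,w,totool(w))
```

```text
16.9 [ 0.592  -0.0819  0.1987] [[-0.0537  0.9986  0.0002]
 [ 0.9986  0.0537  0.0002]
 [ 0.0002  0.0002 -1.    ]] [ 0.4723  0.4795 -0.9208] [ 0.6514  0.3789 -0.7476  1.5392  0.262   1.3264 -0.0707]
[256.3394  93.3925]
(np.float32(256.0), np.float32(96.0), np.float32(55.415108)) [0.5878 0.0055 0.116 ] [8.7742 0.0485 8.2681]
(np.float32(256.0), np.float32(96.0), np.float32(18.406296)) [0.5878 0.0055 0.116 ] [8.7742 0.0485 8.2681]
(np.float32(256.0), np.float32(96.0), np.float32(33.75469)) [0.5878 0.0055 0.116 ] [8.7742 0.0485 8.2681]
(np.float32(208.0), np.float32(49.0), np.float32(12.8109455)) [0.5496 0.038  0.116 ] [12.2163 -3.5975  8.2675]
```

View pics/w6c.png

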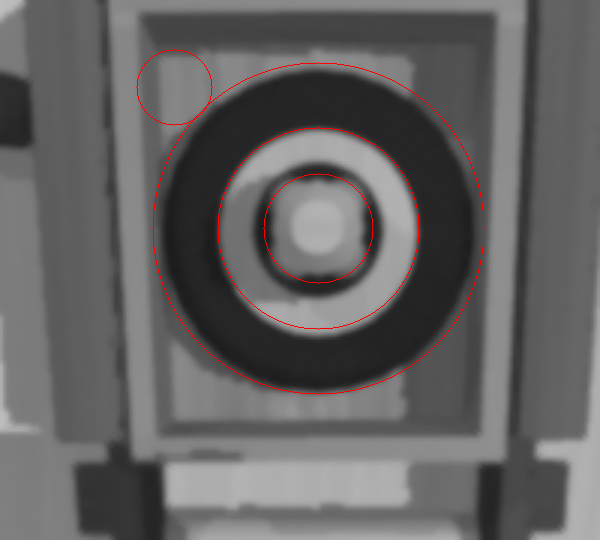

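Request:
{"fn": "play_rows", "kwargs": {"commands": [3,0,0,0,0,0,3,6,0,0,0,0,0,3,8,0,1,0,0,0,3,8.8,0,3,0,0,0,3,8.8,0,5,0,0,0,3,8.8,0,6.4,0,0,0,3,8.8,0,6.4,0,0,0,3,8.8,0,6.4,0,0,0,3,8.8,0,6.4,0,0,0,3,8.8,0,6.4,0,0,0,3]}}

```text
time: 17.78
position: [0.5882, 0.0042, 0.1358]
eef_rot: [0.689, 0.725, 0.001, 0.001]
contact_force: [0.4, -0.4, -0.7]
gripper_width: 0.451
gripper_force: 55.0
```

Run:
```python
from h import *
np.set_printoptions(precision=4,suppress=True)
print(totool([.5877,.0057,.1195]),sense()["contact_force"],sense()["position"])
im=optics.capture("scene");cv2.imwrite("pics/s7.png",cv2.resize(im[110:250,150:310],None,fx=4,fy=4,interpolation=cv2.INTER_CUBIC))
```

```text
[ 0.1502 -0.0485  1.6325] [ 0.4163 -0.3504 -0.7316] [0.5882 0.0042 0.1358]
```

View pics/s7.png

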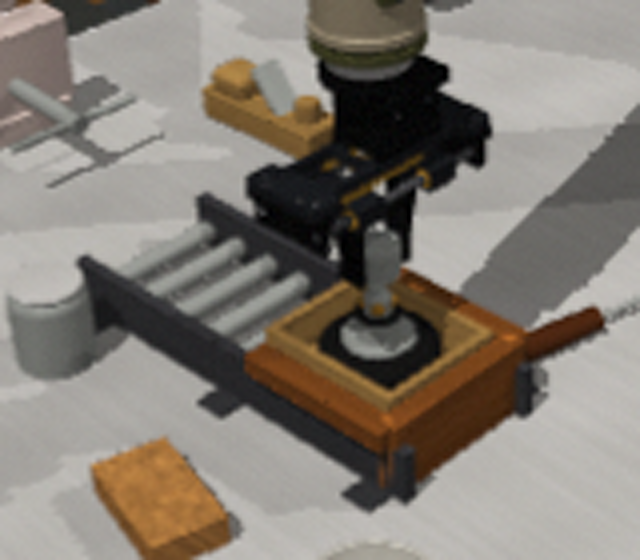

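Request:
{"fn": "play_rows", "kwargs": {"commands": [0.1,0,0.5,0,0,0,3,0.1,0,1,0,0,0,3,0.1,0,1.4,0,0,0,3,0.1,0,1.7,0,0,0,3,0.1,0,2,0,0,0,3,0.1,0,2.2,0,0,0,3,0.1,0,2.2,0,0,0,3,0.1,0,2.2,0,0,0,3]}}

```text
time: 18.5
position: [0.5874, 0.0051, 0.1126]
eef_rot: [0.689, 0.725, -0.0, 0.0]
contact_force: [-0.4, -1.1, 0.6]
gripper_width: 0.444
gripper_force: 55.0
```

Request:
{"fn": "play_rows", "kwargs": {"commands": [0,0,0.1,0,0,0,3,0,0,0.2,0,0,0,3,0,0,0.3,0,0,0,3,0,0,0.4,0,0,0,3,0,0,0.4,0,0,0,3,0,0,0.4,0,0,0,3]}}

```text
time: 19.0
position: [0.588, 0.0048, 0.1097]
eef_rot: [0.689, 0.725, 0.0, 0.001]
contact_force: [-2.8, -3.1, 8.9]
gripper_width: 0.452
gripper_force: 55.0
```

Request:
{"fn": "play_rows", "kwargs": {"commands": [-0.1,-0.1,0.1,0,0,0,3,-0.1,-0.1,0.2,0,0,0,3,-0.1,-0.1,0.3,0,0,0,3,-0.1,-0.1,0.4,0,0,0,3,-0.1,-0.1,0.4,0,0,0,3]}}

```text
time: 19.42
position: [0.5863, 0.0043, 0.1039]
eef_rot: [0.689, 0.725, -0.0, -0.0]
contact_force: [1.3, -0.0, -7.7]
gripper_width: 0.449
gripper_force: 55.0
```

Request:
{"fn": "play_rows", "kwargs": {"commands": [0,0,0.2,0,0,0,3,0,0,0.4,0,0,0,3,0,0,0.6,0,0,0,3,0,0,0.8,0,0,0,3,0,0,0.9,0,0,0,3,0,0,0.9,0,0,0,3]}}

```text
time: 19.92
position: [0.5865, 0.0045, 0.0973]
eef_rot: [0.689, 0.725, -0.0, 0.0]
contact_force: [-8.1, -2.2, 17.7]
gripper_width: 0.448
gripper_force: 55.0
```

Request:
{"fn": "play_rows", "kwargs": {"commands": [0,-0.1,0.1,0,0,0,3,0,-0.2,0.2,0,0,0,3,0,-0.2,0.3,0,0,0,3,0,-0.2,0.3,0,0,0,3,0,-0.2,0.3,0,0,0,3]}}

```text
time: 20.33
position: [0.5864, 0.0045, 0.0971]
eef_rot: [0.689, 0.725, 0.001, 0.002]
contact_force: [-10.8, -2.9, 38.0]
gripper_width: 0.451
gripper_force: 55.4
```

Run:
```python
from h import *
np.set_printoptions(precision=4,suppress=True)
s=sense();print(s["time"],s["position"],s["contact_force"],s["moment"],R.from_quat(s["eef_rot"]).as_matrix()[:,2])
im=optics.capture("wrist");cv2.imwrite("pics/w8.png",im)
```

```text
20.3333 [0.5864 0.0045 0.0971] [-10.8298  -2.8881  37.9615] [-0.6683  2.4922 -0.0073] [ 0.0048 -0.0016 -1.    ]
```

View pics/w8.png

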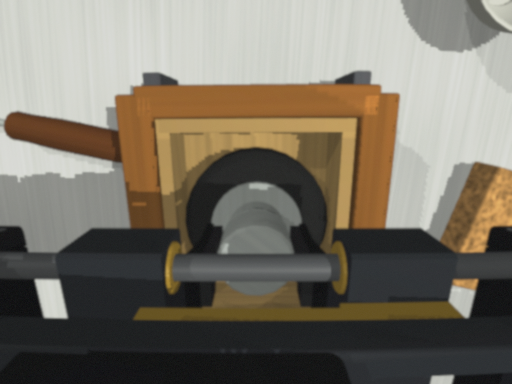

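Request:
{"fn": "play_rows", "kwargs": {"commands": [0,0,-0.1,0,0,0,3,0,0,-0.1,0,0,0,3,0,0,-0.1,0,0,0,3,0,0,-0.1,0,0,0,3,0,0,-0.1,0,0,0,3,0,0,-0.1,0,0,0,3,0,0,-0.1,0,0,0,3,0,0,-0.1,0,0,0,3,0,0,-0.1,0,0,0,3,0,0,-0.1,0,0,0,3,0,0,-0.1,0,0,0,3,0,0,-0.1,0,0,0,3]}}

```text
time: 21.38
position: [0.5864, 0.0045, 0.0972]
eef_rot: [0.689, 0.725, 0.001, 0.002]
contact_force: [-7.3, -1.6, 27.9]
gripper_width: 0.449
gripper_force: 55.4
```

Run:
```python
from h import *
np.set_printoptions(precision=4,suppress=True)
im=cv2.imread("pics/w8.png");ci=optics.camera_info("wrist")
for r in range(108,128): print(r,im[r,200:320].mean(0).round())
for r,z in((117,.07),(118,.07),(119,.077)):print(r,onz(ci,(256,r),z))
```

```text
108 [ 51. 102. 153.]
109 [ 50. 101. 153.]
110 [ 50. 100. 152.]
111 [ 51. 100. 151.]
112 [ 50.  99. 150.]
113 [ 50.  98. 149.]
114 [ 49.  96. 145.]
115 [ 46.  91. 136.]
116 [ 44.  84. 124.]
117 [ 53.  92. 123.]
118 [ 73. 118. 148.]
119 [ 88. 143. 174.]
120 [ 94. 152. 185.]
121 [ 95. 153. 186.]
122 [ 95. 153. 187.]
123 [ 95. 153. 187.]
124 [ 95. 153. 186.]
125 [ 95. 153. 187.]
126 [ 95. 153. 186.]
127 [ 95. 153. 186.]
117 [0.5833 0.0765 0.07  ]
118 [0.5833 0.0759 0.07  ]
119 [0.5833 0.0754 0.077 ]
```

```bash
python3 -c "
from h import *
print(ticket.finish_job())"
```

```text
the job is handed in; nothing more can be done
None
```

The job is handed in: the crate is home against the end stop and the hub cap is snapped on, its rim down at shoulder height with the seal flat. The arm is still pressing the cap down with about 28 N. I viewed 11 pictures, one over the limit of 10.

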